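Gauge the depth of a blind bore with a rod and set a height gauge to the reading

ROBOT

A 6-joint arm with a two-finger parallel gripper is mounted at the origin on a cart in front of the work surface, level with it; the furniture and walls round the work are solid. World frame = base frame: x ahead of the robot, y to its left, z up, the work surface at z = 0. Lengths are in mm, angles in rad, forces in N, time in s.
With the tool pointing down it reaches from about 350 to 975 mm from the base axis. Payload 4.9 kg.
Tool frame: the origin (TCP) lies midway between the tips of the shut fingers; the grasp point (between the pads) lies 19 mm behind it; z points along the fingers, y is the line along which they close (so a half turn about z gives the same grasp; the last joint's range is limited). The gripper opens to 85 mm and grips with 20 to 120 N. Pads are 22 mm wide; open, the fingers measure 114 mm over their backs; the gripper's body (76 mm by 85 mm) begins 54 mm behind the grasp point. The pads swing forward as they close: fully open they stand 13 mm farther back than shut.
Start: joints at [1.055, 0.053, 1.613, -0, 1.476, -0.119], TCP at [241.531, 576.424, 231.304] pointing down, gripper open.
Joint ranges: [-3.01, 3.01], [-1.01, 2.22], [0.06, 2.58], [-1.02, 4.17], [0.09, 2.62], [-3.14, 3.14]. Speed limits (rad/s): [2.57, 2.57, 3.14, 3.14, 3.14, 3.14].

INTERFACE

Orientations are given as a unit quaternion [x, y, z, w].
In Python, from workcell import robot gives the robot as it stands. The module is installed in compiled form; this text tells all that it offers.
- The arm moves only by the shell command python3 -m pendant 'ROWS' [FORCE]. ROWS is JSON, a list that holds one entry, the list of rows, each a list of 7 numbers: the shift along the tool's x, y, z in mm, then the turn, a rotation vector about the tool's x, y, z in rad, then the closure, from -1 (fully open) to 1 (shut). In form: [[[dx, dy, dz, ax, ay, az, jaw], ...]]. A call has 1 to 12 rows; each row shifts and turns the commanded pose from where the row before left it, along the tool's axes as they then stand; what a row does not reach is not made up. A row lasts 1/10 s, in which the tool goes at most 50 mm and 8.59 degrees, less where a joint would pass 70% of its speed; a pose out of reach is approached as far as the arm can. A call is refused whole if a number of a shift passes 50 or a number of a turn 0.15, either way. A call with a gripper value outside its range is refused whole. The fingers move at their own pace and stop on an object; FORCE is the grip in N (left out, the last holds). Time passes only in rows, so rows that do not move let the fingers close. It gives the time, the measured TCP pose, the force, the opening and the grip force at its end, in the units of the state.
- robot.get_obs(): the state, without advancing time (a new reading comes with each control period).
- robot.read_camera(name): name is "side" or "top" or "wrist"; returns the picture (384x512x3 uint8, red, green, blue); there is no depth.
- robot.camera_model(name): a dict with "fx", "fy", "cx", "cy" (pixels), "eye" and "rotation" of the camera in the world. Camera axes: x right, y up, looking along -z (the intrinsics and any distortion apply to the point x, -y, -z); pixel columns grow to the right and rows downward; lengths in mm; the calibration is good to about 2 mm. A picture is of the moment at which its call begins: read the wrist's pose just before it. camera_model takes no time and is no camera call; for the wrist camera it gives the pose at the moment of the call.
- robot.sign_off(): hands the job in; it is judged then, once.
The state is a dict: "clock": time; "qpos": joint angles; "qvel": joint speeds; "tau": joint torques, N m; "tool_pos": TCP position; "tool_rot": TCP orientation; "wrist_force": force on the tool from outside, world axes, zero at the start; "wrist_torque": the same for the moment, N m; "opening": finger opening in mm; "gripper_force": force on a finger pad.
Only numpy, scipy, OpenCV 4.12 (cv2) and the standard library are available. Lean on these libraries where they do the work, as an engineer would, in place of code of your own. Each camera call takes 0.05 s, during which the arm holds its last target. There are 200 camera calls.

TASK

Take the plain depth rod from its rest and slide it, tapered end down, into the bore of the square aluminium block, past the spring plungers and gently on until it bottoms; the thin floor of the bore must not be pressed hard (keep under 25 N). Leave the rod standing there, then pull up the stem of the round height gauge until it is level with the top of the rod, so that the gauge shows the same exposed length. Leave the small parts lying about where they are.

Things in the scene. Friction and masses are not known exactly. Their poses are not given: they have to be found in the camera images.
- rod_tip (a point): the centre of the lower, tapered end of the depth rod: a straight steel rod, 12 mm in diameter and 130 mm long, 60 g; its last 10 mm taper to 8 mm. It starts upright and loose in the rod rest, its upper 90 mm in the open. z points up the rod
- rod_grip (a point): a point on the rod's axis 18 mm below its top end and 112 mm above its tip: where it is best pinched from above, across its 12 mm. z points up the rod
- rod_top (a point): the centre of the rod's flat top end, 130 mm above its tip; the rod's exposed length is the height of this point above the block's top
- bore_mouth (a point): the centre of the mouth of the bore, in the top face of the square aluminium block, 75 mm above the worktop. The bore is vertical, 14.5 mm wide and blind. Its depth is not known beforehand: from 35 to 65 mm below the mouth, so that the bottomed rod stands 65 to 95 mm out. z points up
- block: square aluminium block, 50 x 50 x 75 mm, fixed; origin at the centre of its underside. 14 mm below its top two spring plungers pinch the rod: it does not fall in but must be pushed on from there against a drag of some 2 to 6 N, and stays where it is left. The bore's floor is rigid: there the force rises steeply above the drag (12 N in all is ample proof)
- rest: grey square rod rest, 44 x 44 x 50 mm, fixed; the rod stands 40 mm deep in a loose 14 mm hole in its middle. Origin at the centre of its underside
- stem_top (a point): the centre of the flat top of the height gauge's stem: a round cap 18 mm in diameter and 12 mm high on a 12 mm stem; pinch it by the cap from above. It slides straight up and down in the sleeve with about 3.5 N of friction and stays where it is left; it starts 35 to 55 mm out of the sleeve and goes from 35 to 110 mm. z points up
- sleeve_top (a point): the centre of the top of the fixed round height gauge's sleeve (30 mm in diameter, on a foot of 60 mm diameter), 75 mm above the worktop, exactly as high as the block's top; the gauge shows the height of the stem's top above this point
- heatsink: finned heat sink, 40 x 40 x 20 mm, loose; a bystander. Origin at the centre of its underside
- transformer: small transformer, 33 x 58 x 34 mm, loose; a bystander. Origin at the centre of its underside
- relay: relay, a small dark box 12 x 28 x 17 mm, loose; a bystander. Origin at the centre of its underside
- terminal_block: terminal block, 11 x 41 x 14 mm, loose; a bystander. Origin at the centre of its underside
Things that resemble listed ones, but are neither listed nor needed, are in the scene too. Leave any orange look-alike of the block alone.

How it is judged (in metres and radians):
On the way, in this order (a step that is already met when the one before it is completed fails the run):
1. the rod stands upright in the bore and has bottomed (its tip within 3 mm of the floor) (distance between rod_tip and bore_floor_c0 below 0.007 m and horizontal distance between rod_tip and bore_mouth below 0.004 m and angle between rod_top's own z axis and vertical below 0.1 rad), for 0.2 s.
2. the top of the gauge's stem is level with the top of the bottomed rod, to 3 mm (all of step 1 and z of rod_top in the frame of stem_top between -0.003 and 0.003 m), for 0.2 s.
At the end, for the whole second after the job is handed in: The rod stands released and at rest in the block's bore, tapered end down, its tip within 3 mm of the floor of the bore, and the top of the gauge's stem is level with the rod's top to within 3 mm (all of step 2 and linear speed of rod below 0.02 m/s); the robot touches nothing.
It fails at once if the rod is pressed against the floor of the bore with more than 25 N (contact force between rod and bore_floor_c0 above 25 N).
It fails at once if one of the loose bystanders (heat sink, transformer, relay, terminal block) is moved by more than 20 mm (distance of any of heatsink, transformer, relay, terminal_block from where it was at the start of the episode above 0.02 m).
It also fails if it takes over 61 s, if anything falls off the work surface, if the arm or the gripper's body presses on something with over 40 N, if the wrist force passes 120 N, or if a joint passes its speed limit or range.

## Working session

There is one attempt and no reset: what is moved stays moved. The work goes in short steps, Python scripts to look and compute and a shell command to move; the robot and the scene stay as the last step left them, time stands still between calls to the robot, and variables do not carry over. Pictures are saved under pics/ and viewed, at most 10 in all, crops included, and the job is handed in when it is done.

```bash
mkdir -p pics; cat > h.py <<'E'
import numpy as np,cv2
from workcell import robot
from scipy.spatial.transform import Rotation as R
def snap(n,f):
    m=robot.camera_model(n); im=robot.read_camera(n); cv2.imwrite('pics/'+f+'.png',im[:,:,::-1]); np.save('pics/'+f+'.npy',m,allow_pickle=True); return im,m
def ray(m,u,v):
    uv=np.array([[[float(u),float(v)]]]);K=np.array([[m['fx'],0,m['cx']],[0,m['fy'],m['cy']],[0,0,1]])
    d=np.array(m.get('distortion',np.zeros(5)),float)
    x,y=cv2.undistortPoints(uv,K,d)[0,0]
    r=np.array(m['rotation']); r=r if r.shape==(3,3) else R.from_quat(r).as_matrix()
    return np.array(m['eye']),r@np.array([x,-y,-1])
def onz(m,u,v,z):
    e,d=ray(m,u,v); return e+d*(z-e[2])/d[2]
def load(f): return np.load('pics/'+f+'.npy',allow_pickle=True).item()
def proj(m,p):
    r=np.array(m['rotation']); r=r if r.shape==(3,3) else R.from_quat(r).as_matrix()
    c=r.T@(np.array(p)-np.array(m['eye'])); return m['fx']*c[0]/-c[2]+m['cx'], m['fy']*-c[1]/-c[2]+m['cy']
E
python3 - <<'E'
from h import *
ims=[]
for n in('top','side'):
    im,m=snap(n,n+'0'); print(m)
print(robot.get_obs())
E
```

```text
{'fx': 351.5422504107318, 'fy': 351.5422504107318, 'cx': 250.8611499286778, 'cy': 195.35553129010714, 'eye': array([447.22550837,  49.0332187 , 943.07021817]), 'rotation': array([ 1.77877320e-02,  4.92070779e-04, -7.03908348e-01,  7.10067878e-01])}
{'fx': 420.1029173398441, 'fy': 420.1029173398441, 'cx': 251.0000755107788, 'cy': 195.83248036721164, 'eye': array([  13.41174167, -576.68842562,  421.48350458]), 'rotation': array([ 0.53640521, -0.16043221, -0.25323153,  0.78892633])}
{'clock': 0.1, 'qpos': array([ 1.05500683e+00,  5.33241339e-02,  1.61416398e+00, -8.28747010e-06,
        1.47601778e+00, -1.19010188e-01]), 'qvel': array([-0.00031897, -0.00127522, -0.0055867 , -0.00086865, -0.00228762,
        0.00196288]), 'tau': array([ 3.56501769e-04, -3.94906712e+01, -3.71361315e+01, -1.27654052e-04,
        3.97130731e-03, -5.78500234e-06]), 'tool_pos': array([241.25466029, 575.93966832, 230.16096975]), 'tool_rot': array([ 1.97090347e-01,  9.80384863e-01, -9.10125320e-04, -2.94640165e-04]), 'wrist_force': array([-0.2408054 , -0.33064702, -0.02987774]), 'wrist_torque': array([0.0160601 , 0.00584951, 0.06826046]), 'gripper_force': 0.0, 'opening': 85.7203653379507}
```

View pics/top0.png

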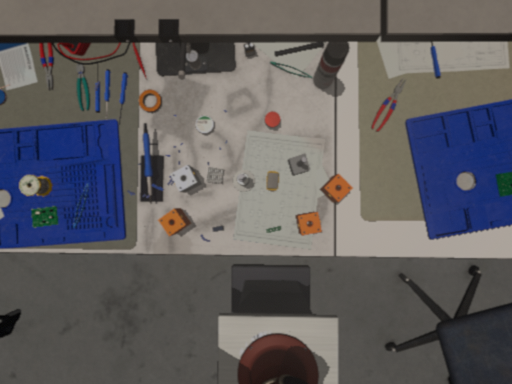

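View pics/side0.png

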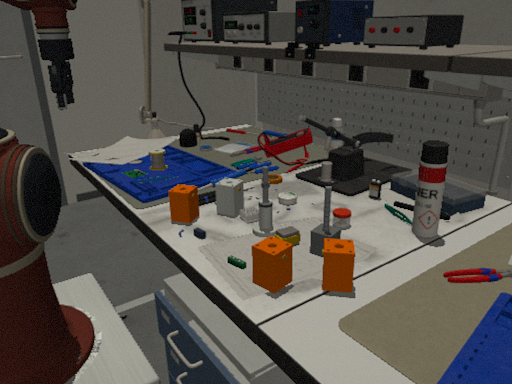

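The top view shows the aluminium block near (184,178), the gauge near (247,183) and the rest with the rod near (300,163). The orange decoys are at (174,222), (309,223) and (337,187). In the side view these are the block at (230,197), the gauge at (265,200) and the rest with the rod at (326,210).

```bash
python3 - <<'E'
from h import *
t=cv2.imread('pics/top0.png')[130:240,150:350]; s=cv2.imread('pics/side0.png')[150:270,180:360]
t=cv2.resize(t,(800,440),interpolation=cv2.INTER_CUBIC);cv2.imwrite('pics/tc.png',t)
s=cv2.resize(s,(800,533),interpolation=cv2.INTER_CUBIC);cv2.imwrite('pics/sc.png',s)
m=load('top0')
print(onz(m,184,178,75),onz(m,247,183,120),onz(m,300,163,50))
E
```

```text
[510.13288123 238.23832488  75.        ] [496.18549398  79.7291886  120.        ] [552.18784166 -51.81501969  50.        ]
```

View pics/tc.png

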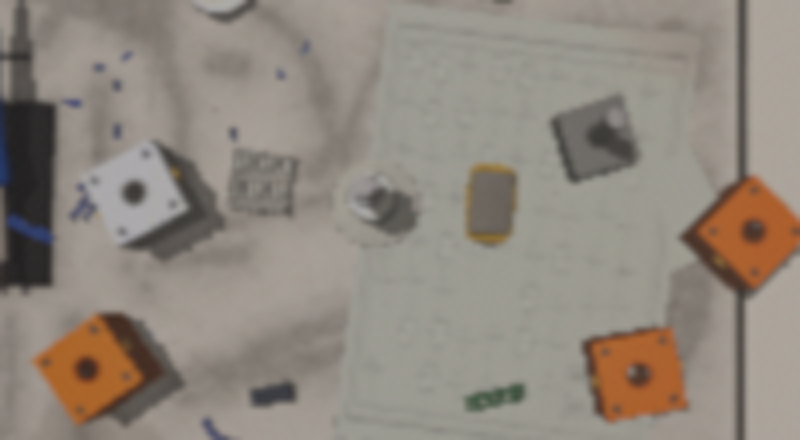

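View pics/sc.png

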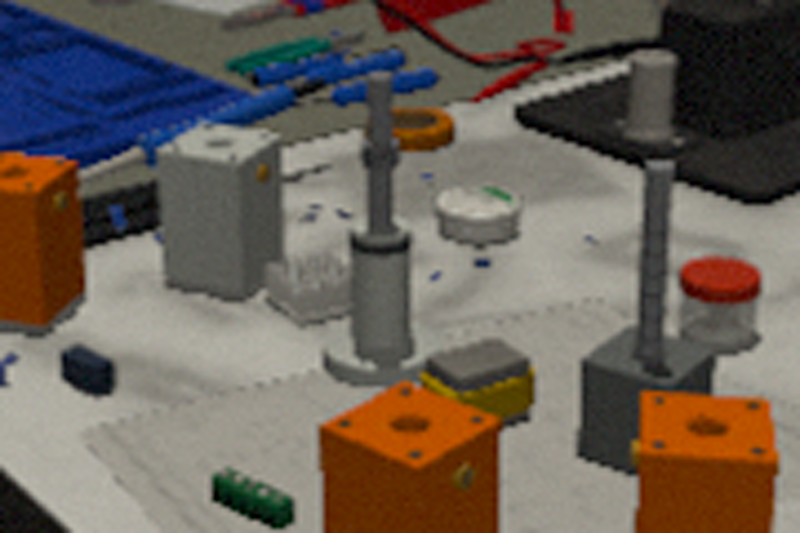

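The crops show the bore at top crop (133,190), the gauge cap near (370,190) and the rest near (597,138). Next I'll go above the rod and look with the wrist camera.

```bash
python3 -m pendant '[[[-36,-31,-5,0,0,0,-1],[-36,-31,-5,0,0,0,-1],[-36,-31,-5,0,0,0,-1],[-36,-31,-5,0,0,0,-1],[-36,-31,-5,0,0,0,-1],[-36,-31,-5,0,0,0,-1],[-36,-31,-5,0,0,0,-1],[-36,-31,-5,0,0,0,-1],[-36,-31,-5,0,0,0,-1],[-36,-31,-5,0,0,0,-1],[-36,-31,-5,0,0,0,-1],[0,0,0,0,0,0,-1]]]' 40
python3 - <<'E'
from h import *
im,m=snap('wrist','w1'); print(m); o=robot.get_obs(); print(o['clock'],o['tool_pos'],o['tool_rot'],o['qpos'])
for n,p in dict(rod=(552,-52,140),gauge=(490,78,120),block=(510,238,75)).items(): print(n,proj(m,p))
E
```

```text
clock: 1.3
tool_pos: [476.7, 104.5, 286.5]
tool_rot: [0.201, 0.98, -0.001, 0.001]
wrist_force: [-0.1, 0.3, 0.4]
opening: 85.2
gripper_force: 0.0
{'fx': 280.5869051132877, 'fy': 280.5869051132877, 'cx': 253.79941041461672, 'cy': 188.47810501022155, 'eye': array([411.88188147, 131.7257359 , 429.2918425 ]), 'rotation': array([-0.11698861, -0.07620105,  0.54571723,  0.82625648])}
1.35 [475.67680266 106.66032694 286.11386065] [ 1.99583808e-01  9.79880733e-01 -4.46846806e-05 -2.23408452e-04] [ 6.77585220e-02 -3.10887336e-01  1.85328863e+00  3.24674245e-05
  1.59964587e+00 -1.10117053e+00]
rod (np.float64(158.4599929144586), np.float64(283.5858536998173))
gauge (np.float64(238.00452301903863), np.float64(191.77303709990645))
block (np.float64(362.41103358281435), np.float64(147.7834609903777))
```

View pics/w1.png

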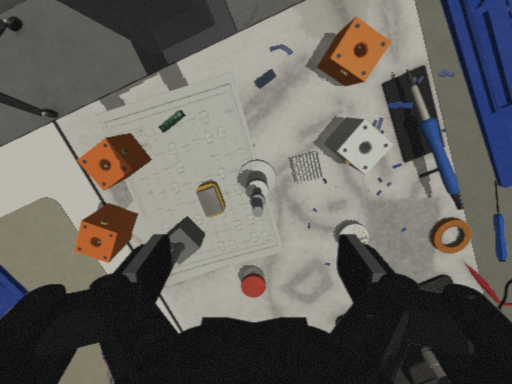

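The wrist view shows the bore near (366,150), the gauge around (257,190) to (257,209), and the rest partly behind a finger at (185,240). The gauge's top is unclear, so I'll zoom in there.

```bash
python3 - <<'E'
from h import *
a=cv2.imread('pics/w1.png')
g=cv2.resize(a[140:230,215:305],(400,400),interpolation=cv2.INTER_CUBIC); b=cv2.resize(a[105:195,315:405],(400,400),interpolation=cv2.INTER_CUBIC)
cv2.imwrite('pics/wc.png',np.hstack([g,b]))
m=load('w1');s=load('side0')
for z in (75,110,120,130,150,180):
    p=onz(m,258,212,z); q=onz(m,257,187,z); print(z,p,proj(s,p),q,proj(s,q))
print(onz(m,366,150,75))
E
```

```text
75 [537.90192942  83.37381544  75.        ] (np.float64(278.39134767882484), np.float64(198.85476503817017)) [505.17000126  95.7696008   75.        ] (np.float64(262.81705411544993), np.float64(200.63770255583123))
110 [525.45258357  88.15043464 110.        ] (np.float64(272.49035603797904), np.float64(184.31118388811834)) [495.95419722  99.32165755 110.        ] (np.float64(258.16824898503285), np.float64(185.83175907444956))
120 [521.89562761  89.51518298 120.        ] (np.float64(270.7655027449027), np.float64(180.06011129446284)) [493.32111035 100.3365309  120.        ] (np.float64(256.8106464611656), np.float64(181.50794130307403))
130 [518.33867166  90.87993132 130.        ] (np.float64(269.02289132674906), np.float64(175.76527203431237)) [490.68802349 101.35140426 130.        ] (np.float64(255.43963491796237), np.float64(177.1414172497914))
150 [511.22475974  93.609428   150.        ] (np.float64(265.4832857376143), np.float64(167.04156180763945)) [485.42184975 103.38115097 150.        ] (np.float64(252.65658220249387), np.float64(168.27769419516733))
180 [500.55389187  97.70367303 180.        ] (np.float64(260.03361032661223), np.float64(153.6102944198432)) [477.52258915 106.42577103 180.        ] (np.float64(248.3763127394597), np.float64(154.6454971086267))
[514.46771561 241.34329603  75.        ]
```

View pics/wc.png

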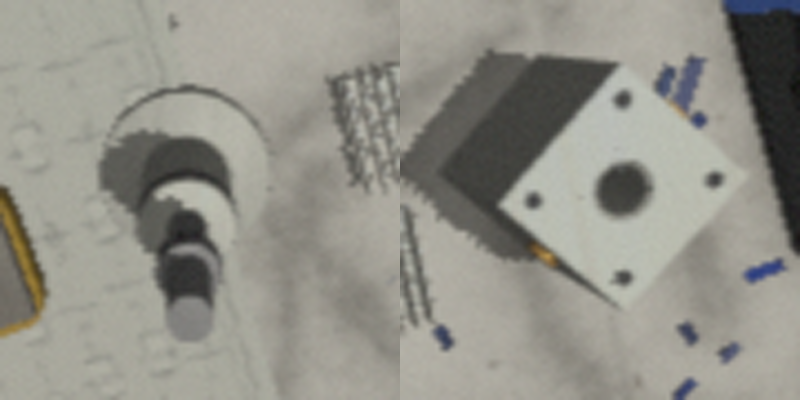

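```bash
python3 - <<'E'
from h import *
s=load('side0');t=load('top0')
for z in (50,140,160,180): 
    p=proj(s,(552,-52,z));print('rod side crop',z,(p[0]-180)*4.444,(p[1]-150)*4.444, end=' ')
    p=proj(t,(552,-52,z));print('top crop',(p[0]-150)*4,(p[1]-130)*4)
for z in (0,75,110,130,150): 
    p=proj(s,(511,93.6,z));print('gauge side',z,(p[0]-180)*4.444,(p[1]-150)*4.444,end=' ')
    p=proj(t,(511,93.6,z));print('top crop',(p[0]-150)*4,(p[1]-130)*4)
E
```

```text
rod side crop 50 653.0177603416853 354.8990920206622 top crop 600.2907503800659 132.29696138940915
rod side crop 140 663.4318180407524 163.8166352804781 top crop 618.2938632535006 113.95013425772981
rod side crop 160 665.8675506554783 119.1245675549717 top crop 622.8565945017037 109.30029164175517
rod side crop 180 668.3502318548356 73.57106318766398 top crop 627.6585257567974 104.40668222794045
gauge side 0 381.24253097484467 362.4689028299866 top crop 374.1374519408232 200.48876029986957
gauge side 75 380.40560730991126 223.58873591325113 top crop 368.4937410532941 192.2631824538197
gauge side 110 379.99703830754106 155.790281139363 top crop 365.51337488125955 187.91936781725224
gauge side 130 379.7581435005239 116.14777601710436 top crop 363.6954876783918 185.26983934201292
gauge side 150 379.51517575940863 75.82940308144647 top crop 361.7862242285531 182.48713210412643
```

```bash
python3 -m pendant '[[[-20,-29,5,0,0,0,-1],[-20,-29,5,0,0,0,-1],[-20,-29,5,0,0,0,-1],[-20,-29,5,0,0,0,-1],[0,0,0,0,0,0,-1],[0,0,0,0,0,0,-1]]]' 40
python3 - <<'E'
from h import *
im,m=snap('wrist','w2'); o=robot.get_obs(); print(o['clock'],o['tool_pos'],o['tool_rot'],m['eye'])
print(proj(m,(552,-52,140)),proj(m,(511,93.6,150)))
a=im[:,:,::-1]; cv2.imwrite('pics/w2b.png',cv2.resize(a,(768,576)))
E
```

```text
clock: 1.95
tool_pos: [503.5, -28.1, 265.6]
tool_rot: [0.197, 0.98, 0.0, -0.001]
wrist_force: [-1.5, 0.4, 0.5]
opening: 85.4
gripper_force: 0.0
2.0 [503.63255388 -27.66065397 265.98813297] [ 1.96503770e-01  9.80502907e-01  3.73162317e-04 -4.22351360e-04] [438.83099325  -1.75573436 408.56377467]
(np.float64(251.2676961287205), np.float64(232.28947099879093)) (np.float64(380.3756159846532), np.float64(142.52006042236565))
```

View pics/w2b.png

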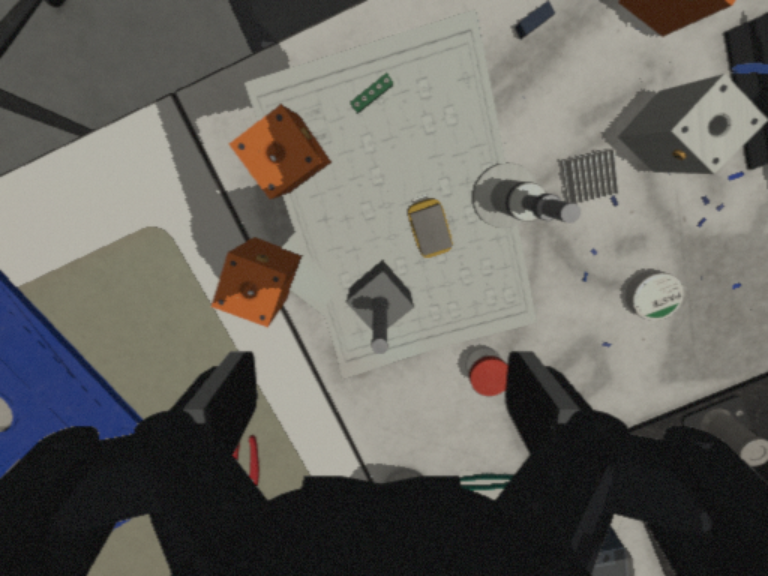

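The wrist view shows the rod top at (379,345)/1.5, the bore at (719,125)/1.5 and the gauge top at (569,212)/1.5. The gauge has a collar with a thinner piece above it, which I'll check later from close by.

```bash
python3 - <<'E'
from h import *
m=load('w2');s=load('side0');t=load('top0')
print('rod w2',onz(m,252.9,230,140),'bore w2',onz(m,479.3,83.5,75),'bore top',onz(t,150+133/4,130+191/4,75))
# rod top from side by hole/top: ray closest
print('rod side', onz(s,180+657/4.444,150+160/4.444,140))
print('bore side', onz(s,180+220/4.444,150+142/4.444,75))
g=onz(m,379.3,141.3,150);print('gauge',g)
o=robot.get_obs();Rm=R.from_quat(o['tool_rot']).as_matrix()
p=onz(m,252.9,230,140); d=p-[0,0,0]-o['tool_pos']; d[2]=103-o['tool_pos'][2]; print('tool shift',Rm.T@d)
E
```

```text
rod w2 [550.26972349 -49.43124057 140.        ] bore w2 [511.03962887 241.00707125  75.        ] bore top [510.74199221 240.12133467  75.        ]
rod side [553.1026846  -47.05742031 140.        ]
bore side [510.96727297 239.27963349  75.        ]
gauge [509.54555589  92.99435208 150.        ]
tool shift [-51.58355863  -2.21009334 162.93669779]
```

```bash
python3 -m pendant '[[[-26,-1,10,0,0,0,-1],[-26,-1,10,0,0,0,-1],[0,0,35,0,0,0,-1],[0,0,35,0,0,0,-1],[0,0,35,0,0,0,-1],[0,0,28,0,0,0,-1],[0,0,10,0,0,0,-1],[0,0,0,0,0,0,-1]]]' 40
python3 -m pendant '[[[0,0,0,0,0,0,1],[0,0,0,0,0,0,1],[0,0,0,0,0,0,1],[0,0,0,0,0,0,1],[0,0,0,0,0,0,1],[0,0,0,0,0,0,1],[0,0,0,0,0,0,1],[0,0,0,0,0,0,1]]]' 40
python3 - <<'E'
from h import *
im,m=snap('wrist','w3'); o=robot.get_obs(); print(o)
print(proj(m,o['tool_pos']))
E
```

```text
clock: 2.8
tool_pos: [550.0, -49.4, 101.9]
tool_rot: [0.196, 0.981, 0.0, -0.002]
wrist_force: [-0.3, 0.1, 0.7]
opening: 85.6
gripper_force: 0.0
clock: 3.6
tool_pos: [551.6, -50.9, 104.0]
tool_rot: [0.197, 0.98, 0.0, 0.001]
wrist_force: [-0.3, 1.2, 3.2]
opening: 11.5
gripper_force: 39.2
{'clock': 3.65, 'qpos': array([-2.26585323e-01, -2.55623699e-03,  1.89013844e+00,  4.30256475e-04,
        1.25282336e+00, -1.40067216e+00]), 'qvel': array([ 6.27159934e-05,  1.76161915e-03,  7.28565089e-04, -1.46514324e-03,
       -1.75330421e-04, -5.87191962e-04]), 'tau': array([-7.22270552e-01, -3.17393267e+01, -3.18323815e+01, -4.64070467e-01,
       -3.18437931e-03, -1.06940697e-03]), 'tool_pos': array([551.64463309, -50.9149633 , 103.96833472]), 'tool_rot': array([1.97122385e-01, 9.80378688e-01, 1.87548638e-04, 5.99078013e-04]), 'wrist_force': array([0.8976266 , 0.27976754, 3.86084717]), 'wrist_torque': array([ 0.30204263, -0.05330559,  0.02805326]), 'gripper_force': 39.20352476416156, 'opening': 10.65517539215075}
(np.float64(254.9896060432819), np.float64(238.79704257033362))
```

```bash
python3 -m pendant '[[[0,0,-15,0,0,0,1],[0,0,-25,0,0,0,1],[0,0,-30,0,0,0,1],[0,0,-30,0,0,0,1],[0,0,-30,0,0,0,1],[0,0,-30,0,0,0,1],[0,0,-10,0,0,0,1]]]' 60
python3 -m pendant '[[[10,16,0,0,0,0,1],[20,34,0,0,0,0,1],[20,34,0,0,0,0,1],[20,34,0,0,0,0,1],[20,34,0,0,0,0,1],[20,34,0,0,0,0,1],[20,34,0,0,0,0,1],[10,17,0,0,0,0,1],[10,16,0,0,0,0,1],[0,0,0,0,0,0,1],[0,0,0,0,0,0,1],[0,0,0,0,0,0,1]]]' 60
python3 - <<'E'
from h import *
im,m=snap('wrist','w4'); o=robot.get_obs(); print(o['clock'],o['tool_pos'],o['tool_rot'],o['wrist_force'],o['opening'])
p=o['tool_pos'];print('tip',proj(m,p-[0,0,94]),'bore',proj(m,(511,240.3,75)))
snap('side','s4');ms=load('s4');print('side tip',proj(ms,p-[0,0,94]))
a=im[:,:,::-1][90:300,130:410]; a=cv2.resize(a,(800,600),interpolation=cv2.INTER_CUBIC); cv2.imwrite('pics/w4b.png',a)
E
```

```text
clock: 4.35
tool_pos: [552.1, -51.5, 277.7]
tool_rot: [0.197, 0.98, -0.001, 0.003]
wrist_force: [1.1, 0.3, -0.5]
opening: 10.7
gripper_force: 58.5
clock: 5.55
tool_pos: [510.5, 239.4, 272.6]
tool_rot: [0.198, 0.98, -0.001, -0.0]
wrist_force: [-0.8, -0.6, -0.3]
opening: 10.3
gripper_force: 58.7
5.6 [510.58796837 239.37710517 272.88845486] [ 1.97665471e-01  9.80269425e-01 -3.85039471e-04 -2.58342988e-04] [ 0.66030085 -0.2417585  -0.32358975] 10.834776732390061
tip (np.float64(254.77626402082234), np.float64(191.25740559851894)) bore (np.float64(255.47081684822768), np.float64(167.38414599310957))
side tip (np.float64(227.66172093738464), np.float64(139.93627890828037))
```

View pics/w4b.png

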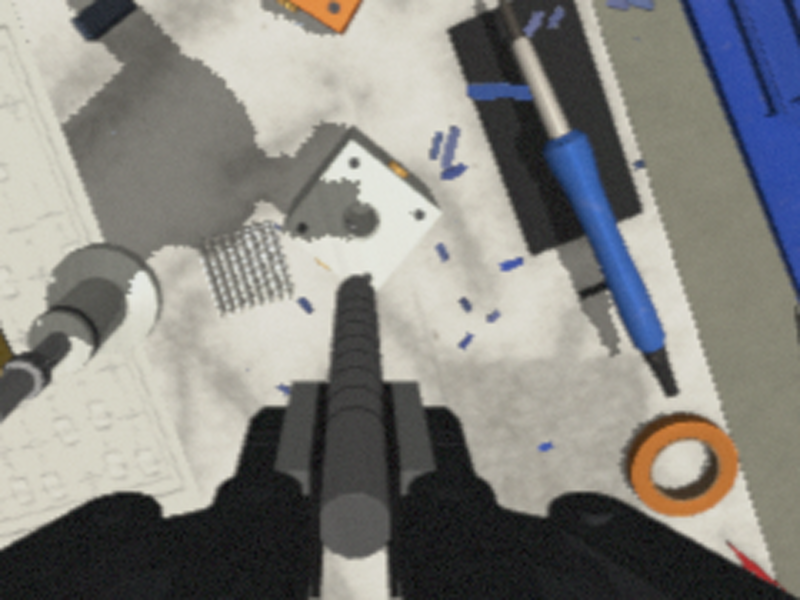

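The rod is held upright with its tip at crop (357,283) and the bore at crop (361,218), so they're nearly lined up.

```bash
python3 - <<'E'
from h import *
m=load('w4'); o=robot.get_obs()
b=onz(m,130+361/2.857,90+218/2.857,75); t=onz(m,130+357/2.857,90+284/2.857,o['tool_pos'][2]-94)
Rm=R.from_quat(o['tool_rot']).as_matrix()
print(b,t,o['tool_pos'],Rm.T@(b-t))
# refined by colour: dark blob of bore
g=cv2.cvtColor(cv2.imread('pics/w4.png'),cv2.COLOR_BGR2GRAY)[155:178,245:268]; print(g[::2,::1])
E
```

```text
[510.16952347 241.83128849  75.        ] [509.04047555 240.19543936 179.05133279] [510.68126561 239.37959754 273.05133279] [ -0.4267659    2.00528547 104.05011921]
[[123 123 122 120 124 123 126 125 124 135 196 224 227 228 229 229 228 229
  228 228 229 228 228]
 [123 122 124 121 124 124 123 124 124 127 149 212 227 227 227 229 228 228
  228 227 229 228 227]
 [124 124 123 121 120 122 124 126 124 136 201 224 227 228 227 228 228 228
  229 228 228 229 228]
 [122 123 122 121 122 121 124 118 111 110 113 147 158 145 184 218 227 228
  228 229 228 228 228]
 [119 122 125 123 121 114 105 100 108 115 116 118 115 114 106 121 172 216
  227 229 228 228 228]
 [116 118 121 122 117  98  97  93  89  92  93  92  91  91  87  87 118 170
  217 227 227 228 229]
 [120 120 122 123 114  97  76  79  86  87  91  91  88  91  87  87  99 132
  209 227 228 227 227]
 [117 119 119 122 117 105  92  97 120 108  91  89  89  90  89  93 137 180
  219 228 228 228 228]
 [125 119 118 121 123 119 113 112 105  95  91  91  96 100 117 159 189 219
  227 229 228 228 228]
 [220 216 216 216 181 199 169 148 178 190 187 184 183 187 207 220 227 228
  228 226 227 227 228]
 [225 221 222 222 223 225 224 225 226 227 226 226 227 228 228 228 227 227
  228 227 228 228 228]
 [225 224 221 222 222 226 226 227 227 226 226 228 229 227 228 228 228 227
  228 227 228 228 227]]
```

```bash
python3 -m pendant '[[[0,1.5,20,0,0,0,1],[0,0,30,0,0,0,1],[0,0,25,0,0,0,1],[0,0,15,0,0,0,1],[0,0,4,0,0,0,1],[0,0,0,0,0,0,1],[0,0,0,0,0,0,1]]]' 60
python3 - <<'E'
from h import *
im,m=snap('wrist','w5'); o=robot.get_obs(); print(o['clock'],o['tool_pos'],o['tool_rot'],o['wrist_force'])
a=im[:,:,::-1][130:250,175:335]; cv2.imwrite('pics/w5b.png',cv2.resize(a,(800,600),interpolation=cv2.INTER_CUBIC))
print(proj(m,o['tool_pos']-[0,0,94]),proj(m,(511,241,75)))
E
```

```text
clock: 6.35
tool_pos: [512.1, 241.9, 181.0]
tool_rot: [0.197, 0.98, 0.001, 0.001]
wrist_force: [-0.1, 0.1, -0.9]
opening: 10.6
gripper_force: 58.6
6.4 [512.16239693 241.98112173 181.2066754 ] [1.97144884e-01 9.80373211e-01 7.18019052e-04 1.32176574e-03] [0.68347732 0.58716308 0.28323445]
(np.float64(254.57445738931634), np.float64(190.88515317792863)) (np.float64(253.05503047103412), np.float64(186.3796808918754))
```

View pics/w5b.png

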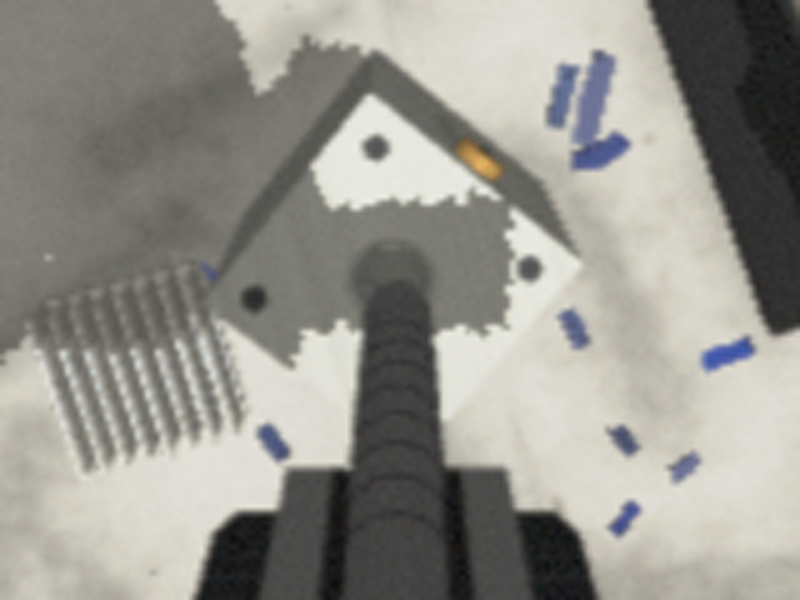

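The tip is at crop (400,302) and the bore at crop (391,279), with the tip still about 12 mm above the mouth.

```bash
python3 - <<'E'
from h import *
m=load('w5'); o=robot.get_obs()
Rm=R.from_quat(o['tool_rot']).as_matrix()
b=onz(m,175+391/5,130+279/5,75)
for y in(298,304):
  t=onz(m,175+400/5,130+y/5,86); print(b,t,Rm.T@(b-t))
print([robot.get_obs()['tool_pos'] for i in range(2)])
E
```

```text
[510.54085045 241.3372735   75.        ] [511.54869407 242.64947768  86.        ] [ 0.44765563 -1.6210026  10.99588939]
[510.54085045 241.3372735   75.        ] [512.56852325 242.2238911   86.        ] [ 1.55271945 -1.62271243 10.993335  ]
[array([512.16239693, 241.98112173, 181.2066754 ]), array([512.16239693, 241.98112173, 181.2066754 ])]
```

```bash
python3 -m pendant '[[[0.9,-1.4,2,0,0,0,1],[0,0,0,0,0,0,1],[0,0,4,0,0,0,1],[0,0,4,0,0,0,1],[0,0,2,0,0,0,1],[0,0,2,0,0,0,1],[0,0,0,0,0,0,1]]]' 60; python3 -m pendant '[[[0,0,2,0,0,0,1],[0,0,2,0,0,0,1],[0,0,0,0,0,0,1]]]' 60
```

```text
clock: 7.1
tool_pos: [509.5, 240.7, 164.8]
tool_rot: [0.197, 0.98, -0.0, -0.0]
wrist_force: [-0.1, 0.4, -0.6]
opening: 10.5
gripper_force: 58.6
clock: 7.4
tool_pos: [509.8, 240.8, 161.1]
tool_rot: [0.197, 0.98, 0.0, 0.0]
wrist_force: [0.6, 0.3, -0.6]
opening: 10.7
gripper_force: 58.7
```

```bash
python3 -m pendant '[[[0,0,2,0,0,0,1],[0,0,2,0,0,0,1],[0,0,2,0,0,0,1],[0,0,0,0,0,0,1]]]' 60; python3 -m pendant '[[[0,0,2,0,0,0,1],[0,0,2,0,0,0,1],[0,0,2,0,0,0,1],[0,0,0,0,0,0,1]]]' 60
```

```text
clock: 7.8
tool_pos: [510.0, 240.8, 155.1]
tool_rot: [0.197, 0.98, 0.0, 0.0]
wrist_force: [1.5, -0.1, -1.8]
opening: 10.6
gripper_force: 58.6
clock: 8.2
tool_pos: [510.0, 240.6, 149.3]
tool_rot: [0.197, 0.98, -0.0, 0.0]
wrist_force: [2.0, -0.9, 0.5]
opening: 11.1
gripper_force: 58.9
```

```bash
python3 -m pendant '[[[0,0,2,0,0,0,1],[0,0,2,0,0,0,1],[0,0,0,0,0,0,1]]]' 60; python3 -m pendant '[[[0,0,2,0,0,0,1],[0,0,2,0,0,0,1],[0,0,0,0,0,0,1]]]' 60
```

```text
clock: 8.5
tool_pos: [509.9, 240.8, 145.1]
tool_rot: [0.197, 0.98, 0.0, 0.0]
wrist_force: [2.8, -1.3, -0.1]
opening: 10.6
gripper_force: 58.9
clock: 8.8
tool_pos: [509.8, 240.8, 140.8]
tool_rot: [0.197, 0.98, 0.0, 0.0]
wrist_force: [3.6, -0.6, -0.4]
opening: 10.4
gripper_force: 58.8
```

```bash
python3 -m pendant '[[[-0.5,0,2,0,0,0,1],[0,0,2,0,0,0,1],[0,0,0,0,0,0,1]]]' 60; python3 -c "
from h import *
o=robot.get_obs();print(o['wrist_force'],o['wrist_torque'])"
```

```text
clock: 9.1
tool_pos: [510.0, 240.6, 136.5]
tool_rot: [0.197, 0.98, 0.0, -0.0]
wrist_force: [2.3, 0.1, -0.5]
opening: 10.7
gripper_force: 58.7
[ 2.3240522   0.14810235 -0.45739594] [ 0.08793423 -0.70118876  0.00499052]
```

```bash
python3 - <<'E'
from h import *
im,m=snap('wrist','w6'); i2,s=snap('side','s6')
a=cv2.resize(im[120:320,175:335],(400,500),interpolation=cv2.INTER_CUBIC); b=cv2.resize(i2[110:230,185:281],(400,500),interpolation=cv2.INTER_CUBIC)
cv2.imwrite('pics/c6.png',np.hstack([a,b])[:,:,::-1])
for p in ((510.5,241,75),(510.5,241,172)): print(proj(s,p),proj(m,p))
E
```

```text
(np.float64(228.96233643798885), np.float64(181.80097336455282)) (np.float64(255.37303986637738), np.float64(203.38537158141213))
(np.float64(227.37734359638884), np.float64(142.69388198605162)) (np.float64(256.44014507672705), np.float64(275.7030728861721))
```

View pics/c6.png

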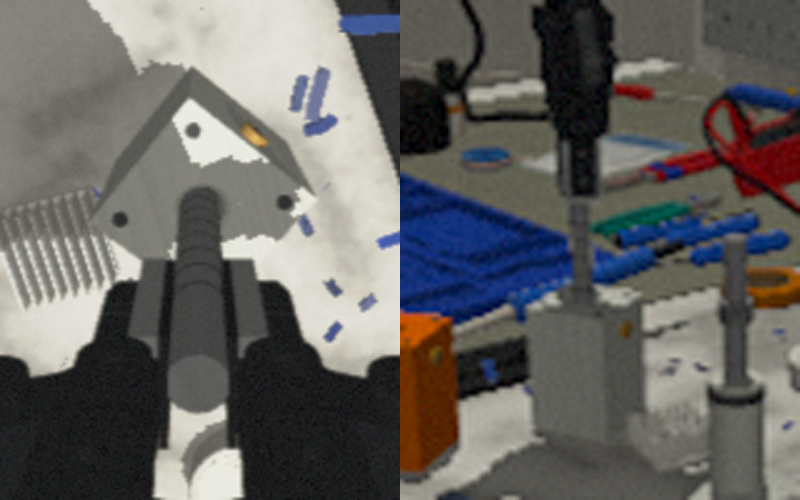

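The rod is in the bore and upright. I'll go on down in small steps.

```bash
python3 -m pendant '[[[0,0,1.5,0,0,0,1],[0,0,1.5,0,0,0,1]]]' 60|grep -E "pos|wrist"; python3 -m pendant '[[[0,0,1.5,0,0,0,1],[0,0,0,0,0,0,1]]]' 60|grep -E "pos|wrist";python3 -m pendant '[[[0,0,1.5,0,0,0,1],[0,0,0,0,0,0,1]]]' 60|grep -E "pos|wrist"
```

```text
tool_pos: [510.3, 240.6, 134.7]
wrist_force: [1.4, -0.7, 3.3]
tool_pos: [510.2, 240.6, 132.5]
wrist_force: [3.0, 0.0, 1.0]
tool_pos: [510.2, 240.6, 131.0]
wrist_force: [2.0, 0.2, 1.4]
```

```bash
python3 -m pendant '[[[0,0,1.5,0,0,0,1],[0,0,0,0,0,0,1]]]' 60|grep -E "pos|wrist"; python3 -m pendant '[[[0,0,1.5,0,0,0,1],[0,0,0,0,0,0,1]]]' 60|grep -E "pos|wrist"
```

```text
tool_pos: [510.2, 240.6, 129.5]
wrist_force: [2.3, 0.0, 0.6]
tool_pos: [510.2, 240.6, 128.0]
wrist_force: [2.8, 0.1, 0.5]
```

```bash
cat > ok.py <<'E'
from h import *
import sys
o=robot.get_obs(); print(round(o['clock'],2),o['tool_pos'].round(1)[2],o['wrist_force'].round(1)); sys.exit(o['wrist_force'][2]>7)
E
P="python3 -m pendant"; K="python3 ok.py"
$P '[[[0,0,1,0,0,0,1],[0,0,0,0,0,0,1]]]' >/dev/null && $K && $P '[[[0,0,1,0,0,0,1],[0,0,0,0,0,0,1]]]' >/dev/null && $K && $P '[[[0,0,1,0,0,0,1],[0,0,0,0,0,0,1]]]' >/dev/null && $K && $P '[[[0,0,1,0,0,0,1],[0,0,0,0,0,0,1]]]' >/dev/null && $K && $P '[[[0,0,1,0,0,0,1],[0,0,0,0,0,0,1]]]' >/dev/null && $K && $P '[[[0,0,1,0,0,0,1],[0,0,0,0,0,0,1]]]' >/dev/null && $K && $P '[[[0,0,1,0,0,0,1],[0,0,0,0,0,0,1]]]' >/dev/null && $K && $P '[[[0,0,1,0,0,0,1],[0,0,0,0,0,0,1]]]' >/dev/null && $K && $P '[[[0,0,1,0,0,0,1],[0,0,0,0,0,0,1]]]' >/dev/null && $K
```

```text
10.4 127.2 [2.4 0.6 1.8]False
```

```bash
sed -i 's/sys.exit(\(.*\))$/sys.exit(int(\1))/' ok.py
P="python3 -m pendant"; K="python3 ok.py"
$P '[[[0,0,1,0,0,0,1],[0,0,0,0,0,0,1]]]' >/dev/null && $K && $P '[[[0,0,1,0,0,0,1],[0,0,0,0,0,0,1]]]' >/dev/null && $K && $P '[[[0,0,1,0,0,0,1],[0,0,0,0,0,0,1]]]' >/dev/null && $K && $P '[[[0,0,1,0,0,0,1],[0,0,0,0,0,0,1]]]' >/dev/null && $K && $P '[[[0,0,1,0,0,0,1],[0,0,0,0,0,0,1]]]' >/dev/null && $K && $P '[[[0,0,1,0,0,0,1],[0,0,0,0,0,0,1]]]' >/dev/null && $K && $P '[[[0,0,1,0,0,0,1],[0,0,0,0,0,0,1]]]' >/dev/null && $K && $P '[[[0,0,1,0,0,0,1],[0,0,0,0,0,0,1]]]' >/dev/null && $K && $P '[[[0,0,1,0,0,0,1],[0,0,0,0,0,0,1]]]' >/dev/null && $K
```

```text
10.6 126.1 [2.6 0.  2.3]
10.8 125.3 [2.1 0.5 2.8]
11.0 124.0 [3.  0.4 2.2]
11.2 123.1 [3.4 0.4 2.1]
11.4 122.1 [ 3.3 -0.5  1.8]
11.6 121.1 [3.5 0.6 1.9]
11.8 120.2 [2.3 0.4 2.7]
12.0 119.1 [3.  1.2 2.1]
12.2 118.1 [3.2 0.8 1.9]
```

```bash

P="python3 -m pendant"; K="python3 ok.py"
$P '[[[-0.3,0,1,0,0,0,1],[0,0,0,0,0,0,1]]]' >/dev/null && $K && $P '[[[0,0,1,0,0,0,1],[0,0,0,0,0,0,1]]]' >/dev/null && $K && $P '[[[0,0,1,0,0,0,1],[0,0,0,0,0,0,1]]]' >/dev/null && $K && $P '[[[0,0,1,0,0,0,1],[0,0,0,0,0,0,1]]]' >/dev/null && $K && $P '[[[0,0,1,0,0,0,1],[0,0,0,0,0,0,1]]]' >/dev/null && $K && $P '[[[0,0,1,0,0,0,1],[0,0,0,0,0,0,1]]]' >/dev/null && $K && $P '[[[0,0,1,0,0,0,1],[0,0,0,0,0,0,1]]]' >/dev/null && $K && $P '[[[0,0,1,0,0,0,1],[0,0,0,0,0,0,1]]]' >/dev/null && $K && $P '[[[0,0,1,0,0,0,1],[0,0,0,0,0,0,1]]]' >/dev/null && $K && $P '[[[0,0,1,0,0,0,1],[0,0,0,0,0,0,1]]]' >/dev/null && $K
```

```text
12.4 117.0 [2.4 0.4 2.2]
12.6 116.2 [2.7 0.3 3.6]
12.8 116.1 [0.2 0.  6.8]
13.0 116.1 [-1.  -0.9 11. ]
```

It's bottomed at 11 N with the TCP at z 116.1. The TCP was at 104.0 with the rod top at 140 when I grasped it, so the rod top is now near z 152. Next I'll release and measure the gauge's width profile.

```bash
python3 -m pendant '[[[0,0,-1.5,0,0,0,1],[0,0,0,0,0,0,-0.5],[0,0,0,0,0,0,-0.5],[0,0,0,0,0,0,-0.5],[0,0,0,0,0,0,-0.5]]]'; python3 -m pendant '[[[0,0,-15,0,0,0,-0.5],[0,0,-30,0,0,0,-0.5],[0,0,-40,0,0,0,-1],[-10,-30,-30,0,0,0,-1],[-10,-35,0,0,0,0,-1],[0,0,0,0,0,0,-1],[0,0,0,0,0,0,-1]]]'
python3 - <<'E'
from h import *
im,m=snap('wrist','w7'); i2,s=snap('side','s7'); snap('top','t7')
o=robot.get_obs();print(o['tool_pos'],o['tool_rot'])
for p in ((510.5,241,75),(510.5,241,152),(510,93,75),(510,93,115),(510,93,150)): print(p,np.round(proj(s,p),1),np.round(proj(m,p),1))
g=cv2.cvtColor(i2,cv2.COLOR_RGB2GRAY); print('side gauge'); print(g[160:212,252:280:1])
E
```

```text
clock: 13.5
tool_pos: [509.7, 240.3, 114.9]
tool_rot: [0.197, 0.98, -0.0, -0.001]
wrist_force: [-0.9, -0.2, -0.6]
opening: 63.7
gripper_force: 0.0
clock: 14.2
tool_pos: [504.0, 172.5, 231.9]
tool_rot: [0.198, 0.98, 0.001, 0.001]
wrist_force: [0.6, 0.4, 0.3]
opening: 85.4
gripper_force: 0.0
[503.57973171 173.47471147 230.52397397] [ 1.96658568e-01  9.80471945e-01 -3.21363344e-06 -4.14742098e-04]
(510.5, 241, 75) [229.  181.8] [315.4 156. ]
(510.5, 241, 152) [227.7 151. ] [335.5 171.6]
(510, 93, 75) [265.4 200.5] [191.6 205.9]
(510, 93, 115) [265.3 183. ] [183.  219.4]
(510, 93, 150) [265.2 167.2] [173.3 234.7]
side gauge
[[ 53  44  47 ...  91  65  20]
 [ 46  45  57 ... 103  96  72]
 [ 66  64  52 ...  98  98  97]
 ...
 [123 114 126 ... 162 164 163]
 [116 110 127 ... 163 167 166]
 [126 120 134 ... 143 109 140]]
```

```bash
python3 - <<'E'
from h import *
np.set_printoptions(threshold=10**6,linewidth=250)
g=cv2.imread('pics/s7.png',0); print(g[162:206,254:277])
g=cv2.imread('pics/w7.png',0); print(g[194:246:1,160:208])
E
```

```text
[[ 52  45  37  79  83  67  61  80  89  82  80  63  65  60  70  67  47  70 100  97 100  93  99]
 [ 45  39  44  88  98  95  86  75  78  65  63  54  54  47  49  47  31  67  95  97  97  93  93]
 [ 51  53  53  72  81  84  80  48  55  46  44  46  46  39  41  38  39  75  97  99 100  95 103]
 [ 57  43  45  51  51  51  50  50  37  45  44  59  42  30  26  60  82 100 101 106 102  85  82]
 [ 45  44  39  43  36  39  33  31  33  81 109 107 103  90  71  67  80  82  76  74  64  50  53]
 [ 41  38  36  36  41  68  80  93  72  70  89  80  85  80  65  56  45  48  49  45  45  46  48]
 [ 28  32  66  85  90  81  80  83  70  60  61  62  62  60  51  52  42  50  47  50  44  39  33]
 [ 88  77  70  85  79  62  45  45  59  63  65  67  63  58  48  47  45  35  37  33  25  27  43]
 [ 93  66  58  53  47  45  39  46  52  55  64  65  70  61  41  27  29  29  23  65  87  88  87]
 [ 84  42  55  47  46  47  38  33  50  62  61  64  65  57  66  86  89  85  90  93  97 101 100]
 [ 54  29  43  41  30  29  29  29  49  53  63  68  67  63  82 101  96 102  98  98  95  96  97]
 [ 82  69  43  29  66  88  86  85  71  60  68  66  67  
[... 12521 characters left out ...]
7 164 157 154 161 163 166 165 166 170 168 169 172 169 170 167 170 170 169 168 169 170 167 170 169 171 169 168 170]
 [ 11  21  14  12  16  20  23  15  14  55 142 166 166 166 168 169 168 170 170 168 167 163 161 159 169 173 174 174 175 169 169 169 169 171 170 169 169 169 169 169 171 170 171 171 172 169 170 170]
 [ 18  17  17  10  13  12  11  14  18  58 142 163 161 160 162 165 167 166 166 169 168 170 170 162 167 172 173 173 169 163 164 167 170 172 170 169 169 171 170 167 167 168 170 168 170 169 169 170]
 [ 17  14  18  18  16  23  24  19  17  54 138 161 166 169 166 164 160 162 164 169 169 171 170 165 162 165 163 158 152 158 162 169 169 168 170 168 171 168 170 165 158 163 170 169 169 170 169 170]]
```

The profile shows a collar about 18 mm wide and 12 mm high with its top near z 118, which is 43 mm out and fits the stated 35 to 55. A 12 mm pin stands above it, up to z 150. I'll pinch the collar and draw it to its 110 mm stop, which gives a height reference and tests this reading. Then I'll come down to the measured 77 mm.

```bash
python3 -m pendant '[[[-12,-24,0,0,0,0,-1],[-13,-24,0,0,0,0,-1],[-12,-23,0,0,0,0,-1],[0,0,20,0,0,0,-1],[0,0,30,0,0,0,-1],[0,0,30,0,0,0,-1],[0,0,30,0,0,0,-1],[0,0,20,0,0,0,-1],[0,0,7,0,0,0,-1],[0,0,0,0,0,0,-1],[0,0,0,0,0,0,-1]]]' 40
python3 -m pendant '[[[0,0,0,0,0,0,1],[0,0,0,0,0,0,1],[0,0,0,0,0,0,1],[0,0,0,0,0,0,1],[0,0,0,0,0,0,1],[0,0,0,0,0,0,1],[0,0,0,0,0,0,1],[0,0,0,0,0,0,1]]]' 60
```

```text
clock: 15.45
tool_pos: [511.3, 93.4, 94.9]
tool_rot: [0.197, 0.98, 0.0, 0.001]
wrist_force: [1.1, 0.0, -0.2]
opening: 85.3
gripper_force: 0.0
clock: 16.25
tool_pos: [511.0, 93.7, 94.3]
tool_rot: [0.197, 0.98, 0.001, 0.0]
wrist_force: [0.6, 5.8, 1.6]
opening: 15.6
gripper_force: 58.4
```

```bash
cat > ok2.py <<'E'
from h import *
import sys
o=robot.get_obs(); print(round(o['clock'],2),o['tool_pos'].round(1),o['wrist_force'].round(1),round(o['opening'],1)); sys.exit(int(o['wrist_force'][2]<-12))
E
P="python3 -m pendant"; K="python3 ok2.py"; 
$P '[[[0,0.8,-2,0,0,0,1],[0,0,-4,0,0,0,1],[0,0,-5,0,0,0,1],[0,0,-5,0,0,0,1],[0,0,-5,0,0,0,1],[0,0,-5,0,0,0,1],[0,0,0,0,0,0,1]]]' 80 >/dev/null; $K && $P '[[[0,0,-2,0,0,0,1],[0,0,-2,0,0,0,1]]]'>/dev/null; $K && $P '[[[0,0,-2,0,0,0,1],[0,0,-2,0,0,0,1]]]'>/dev/null; $K && $P '[[[0,0,-2,0,0,0,1],[0,0,-2,0,0,0,1]]]'>/dev/null; $K && $P '[[[0,0,-2,0,0,0,1],[0,0,-2,0,0,0,1]]]'>/dev/null; $K
```

```text
16.95 [510.9  93.6 120.1] [0.9 3.3 1.3] 14.9
17.15 [510.9  93.7 123.3] [ 5.   3.4 -4.7] 15.3
17.35 [510.9  93.7 127.3] [ 4.3  2.6 -4.7] 14.9
17.55 [510.9  93.7 131.3] [ 4.2  2.7 -4.7] 14.7
17.75 [510.9  93.7 135.2] [ 4.5  3.5 -2.9] 15.0
```

There's no stop at 35 mm and the drag matches the stem's friction, so the collar reading holds. I'll go on to the stop.

```bash
P="python3 -m pendant"; K="python3 ok2.py"; 
$P '[[[0,0,-3,0,0,0,1],[0,0,-3,0,0,0,1],[0,0,-3,0,0,0,1],[0,0,-3,0,0,0,1]]]'>/dev/null; $K && $P '[[[0,0,-2,0,0,0,1],[0,0,-2,0,0,0,1]]]'>/dev/null; $K && $P '[[[0,0,-2,0,0,0,1],[0,0,0,0,0,0,1]]]'>/dev/null; $K && $P '[[[0,0,-1,0,0,0,1],[0,0,0,0,0,0,1]]]'>/dev/null; $K && $P '[[[0,0,-1,0,0,0,1],[0,0,0,0,0,0,1]]]'>/dev/null; $K && $P '[[[0,0,-1,0,0,0,1],[0,0,0,0,0,0,1]]]'>/dev/null; $K && $P '[[[0,0,-1,0,0,0,1],[0,0,0,0,0,0,1]]]'>/dev/null; $K && $P '[[[0,0,-1,0,0,0,1],[0,0,0,0,0,0,1]]]'>/dev/null; $K && $P '[[[0,0,-1,0,0,0,1],[0,0,0,0,0,0,1]]]'>/dev/null; $K && $P '[[[0,0,-1,0,0,0,1],[0,0,0,0,0,0,1]]]'>/dev/null; $K && $P '[[[0,0,-1,0,0,0,1],[0,0,0,0,0,0,1]]]'>/dev/null; $K&& $P '[[[0,0,-1,0,0,0,1],[0,0,0,0,0,0,1]]]'>/dev/null; $K
```

```text
18.15 [510.9  93.7 147.2] [ 4.4  2.9 -3.8] 14.8
18.35 [510.9  93.7 151.3] [ 4.9  2.6 -3.4] 14.8
18.55 [510.9  93.7 153.6] [ 3.9  2.2 -2.5] 14.7
18.75 [510.9  93.7 154.6] [ 4.9  2.  -2.8] 14.6
18.95 [510.9  93.7 155.6] [ 4.1  2.5 -3.2] 15.0
19.15 [510.9  93.7 156.6] [ 4.7  2.5 -3.4] 14.8
19.35 [510.9  93.7 157.7] [ 4.3  3.  -3.2] 15.0
19.55 [510.9  93.7 158.7] [ 4.3  1.9 -2.3] 14.3
19.75 [510.9  93.7 159.7] [ 4.3  2.  -3.1] 14.6
19.95 [510.9  93.7 160.7] [ 4.5  2.2 -3.4] 15.1
20.15 [510.9  93.7 161.6] [ 4.8  1.7 -4.3] 15.1
20.35 [510.9  93.7 161.6] [ 7.7  2.7 -9.1] 14.9
```

```bash
P="python3 -m pendant"; K="python3 ok2.py"; 
$P '[[[0,0,-1,0,0,0,1],[0,0,0,0,0,0,1]]]'>/dev/null; $K; python3 - <<'E'
from h import *
im,s=snap('side','s8')
np.set_printoptions(threshold=10**6,linewidth=200)
g=cv2.imread('pics/s8.png',0)
for n,p in dict(cap=(510.9,93.5,185),pin=(510.9,93.5,217)).items(): print(n,proj(s,p))
print(g[140:160,220:236])
E
```

```text
20.55 [510.8  93.7 161.6] [ 10.4   2.6 -12.5] 14.8
cap (np.float64(265.29152501888314), np.float64(150.82732907206125))
pin (np.float64(265.19917936290847), np.float64(135.5268809274561))
[[ 94  89  88  87  79  71  58  46  39  71  96  95  92  91  91  94]
 [ 95  95  94  99  97  96  91  88  85  87  97  93  92  90  94  91]
 [ 92  94  96  88  93  90  92  93  94  94  93  93  91  94  89  93]
 [ 93  97  93  91  92  92  93  91  94  99 108 108 115 112 105 101]
 [ 92  91  92  90  91  95 105 120 129 138 135 135 138 136 134 130]
 [ 89  91  94 100 115 129 135 139 143 142 140 143 140 138 142 141]
 [101 109 122 137 138 141 146 138 141 140 141 142 145 143 142 142]
 [140 140 144 146 142 144 141 141 137 142 146 144 145 145 141 144]
 [153 151 149 145 144 145 145 146 146 146 147 143 145 145 145 143]
 [158 154 152 150 152 149 155 155 155 151 149 153 150 152 147 141]
 [153 156 157 156 151 157 147 136 133 145 158 159 160 158 155 154]
 [114 119 127 142 150 138 116 118 108 111 140 160 162 153 142 130]
 [ 91  96  99 104 119  96  76  83  83  69 126 153 131 113 109 100]
 [ 96  91  94  93  89  74  59  69  69  59  96 115  98  80  85  87]
 [ 94  97  94  95  99  83  59  72  68  60  66  80  76  69  69  66]
 [ 95  93  98  94  96  76  63  64  67  62  57  56  64  65  64  60]
 [ 94  92  94  95  95  77  57  72  69  64  68  69  70  76  74  82]
 [ 93  92  94  96  94  85  71  73  69  64  76  90  86  90  95  93]
 [ 92  95  98  92  94  90  70  69  65  64  86  98  94  96  95  93]
 [ 93  93  91  96  95  86  70  69  67  65  82  96  96  95  93  95]]
```

```bash
P="python3 -m pendant"; K="python3 ok2.py"; 
$P '[[[0,0,5,0,0,0,1],[0,0,5,0,0,0,1],[0,0,5,0,0,0,1],[0,0,5,0,0,0,1],[0,0,5,0,0,0,1],[0,0,5,0,0,0,1],[0,0,3,0,0,0,1],[0,0,0,0,0,0,1],[0,0,0,0,0,0,1]]]'>/dev/null; $K
```

```text
21.5 [510.9  93.7 130. ] [ 4.2  2.  -3.9] 15.2
```

```bash
P="python3 -m pendant"; K="python3 ok2.py"; 
$P '[[[0,0,1.3,0,0,0,1],[0,0,0,0,0,0,1],[0,0,0,0,0,0,1],[0,0,0,0,0,0,1],[0,0,0,0,0,0,1]]]'>/dev/null; $K
$P '[[[0,0,0,0,0,0,-0.5],[0,0,0,0,0,0,-0.5],[0,0,0,0,0,0,-0.5],[0,0,0,0,0,0,-0.5],[0,0,-10,0,0,0,-1],[0,0,-20,0,0,0,-1],[0,0,-40,0,0,0,-1],[0,0,-40,0,0,0,-1],[-20,-40,-10,0,0,0,-1],[-20,-40,0,0,0,0,-1],[-20,-40,0,0,0,0,-1],[0,0,0,0,0,0,-1]]]'>/dev/null; $K
python3 - <<'E'
from h import *
np.set_printoptions(threshold=10**6,linewidth=200)
im,s=snap('side','s9')
for z in (140,152,184): print(z,proj(s,(510.9,93.5,z)))
g=cv2.imread('pics/s9.png',0)
print(g[148:182,256:275]); print(g[146:154,220:236])
E
```

```text
22.0 [510.9  93.7 129.6] [3.4 0.7 0.5] 14.9
23.2 [520.  -44.3 250.7] [-0.1  0.5  0.2] 85.3
140 (np.float64(265.4171415930291), np.float64(171.64032626761724))
152 (np.float64(265.38411547352274), np.float64(166.16833710266013))
184 (np.float64(265.29436962740846), np.float64(151.29864290673953))
[[ 43  47  55  53  34  12  18  27  34  31  28  41  35  28  35  40  37  43  31]
 [ 42  34  33  41  28  41  24  20  16  26  26  33  39  48  33  45  42  38  31]
 [ 36  27  46  52  66  90  93 101 107 106 106 106  84  35  43  38  31  29  32]
 [ 62  78  91  89  94 100  87  82  90  92  92  91  76  30  42  35  39  43  34]
 [ 90  92 101  97  97  99  77  58  63  71  61  77  63  26  26  36  39  35  28]
 [ 97  96  98  95 100  98  78  61  65  70  66  70  58  18  16  19  42  46  40]
 [ 96 100  96  96  95  98  84  62  68  73  67  76  63  28  15   8  23  27  34]
 [ 95  97  95  93  94  98  80  58  68  67  66  74  63  31  31  24  18   9  44]
 [ 97 101  98 102  99  95  81  52  70  70  63  74  64  29  53  56  60  40  15]
 [ 85  94  94  95  85  78  65  59  67  67  62  73  71  79  86  92  92  90  61]
 [ 78  76  73
[... 1720 characters left out ...]
 82]
 [147 145 156 167 161 131  69  56  63  71  69  60  67  68  79  85  87  82  73]
 [173 168 169 162 160 147  99  52  69  72  67  64  61  52  57  65  63  56  55]]
[[105 114 124 140 141 145 143 145 142 144 140 145 146 142 143 145]
 [143 145 144 148 145 144 140 146 141 142 149 144 145 145 150 145]
 [156 152 151 149 147 148 146 149 153 148 152 146 148 152 146 143]
 [154 159 157 149 152 152 159 157 157 155 151 153 158 153 148 143]
 [154 157 157 155 155 162 149 134 135 146 162 163 159 163 154 157]
 [119 120 132 142 154 143 113 118 113 112 140 162 160 159 148 130]
 [ 96  96 101 111 116  98  71  91  86  72 129 156 133 114 111 104]
 [ 95  98  95  97  95  78  59  69  63  58  94 115  93  79  86  88]]
```

The stem-top estimates (152 to 153) agree with the rod top (152.1), the rod is standing bottomed, and the arm is clear. I'll hand in.

```bash
python3 -c "
from workcell import robot
print(robot.sign_off())"
```

```text
the job is handed in; nothing more can be done
None
```

I've handed the job in: the rod stands bottomed and released in the bore (about 11 N peak at the wrist, about 77 mm exposed), and by my measurements the gauge's stem cap is level with its top to about 1 mm; sign-off gave no verdict.

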